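Set the spacer behind a tile and hold the tile pressed flush

ROBOT

A 6-joint arm with a two-finger parallel gripper is mounted at the origin on a cart in front of the work surface, level with it; the furniture and walls round the work are solid. World frame = base frame: x ahead of the robot, y to its left, z up, the work surface at z = 0. Lengths are in m, angles in degrees, forces in N, time in s.
With the tool pointing down it reaches from about 0.25 to 0.775 m from the base axis. Payload 8.9 kg.
Tool frame: the origin (TCP) lies midway between the tips of the shut fingers; the grasp point (between the pads) lies 19 mm behind it; z points along the fingers, y is the line along which they close (so a half turn about z gives the same grasp; the last joint's range is limited). The gripper opens to 85 mm and grips with 20 to 120 N. Pads are 22 mm wide; open, the fingers measure 114 mm over their backs; the gripper's body (76 mm by 85 mm) begins 54 mm behind the grasp point. The pads swing forward as they close: fully open they stand 13 mm farther back than shut.
Start: joints at [58.768, 16.656, -8.789, 64.555, 0, 82.019], TCP at [0.207, 0.482, 0.231] pointing down, gripper open.
Joint ranges: [-144.48, 144.48], [-52.06, 99.96], [-74.48, 78.29], [-112.23, 115.85], [-86.99, 84.42], [-180, 180]. Speed limits (degrees/s): [127.2, 127.2, 159.86, 180, 180, 180].

INTERFACE

Orientations are given as a 3x3 rotation matrix whose columns are the frame's x, y, z axes.
In Python, from station import status, cams, job gives the robot as it stands. The module is installed in compiled form; this text tells all that it offers.
- The arm moves only by the shell command python3 -m jog 'ROWS' [OPENING]. ROWS is JSON, a list of rows, each a list of 6 numbers: the shift along the tool's x, y, z each as a share of 0.5 m, from -1 to 1, then the turn, a rotation vector about the tool's x, y, z each as a share of pi/2 rad, from -1 to 1. In form: [[tx, ty, tz, ax, ay, az], ...]. A call has exactly 5 rows; each row is the pose to reach, as a shift and turn from the pose commanded when the call began, along the tool's axes at that moment; what a row does not reach only later rows make up. A row lasts 1/8 s, in which the tool goes at most 62.5 mm and 10.7 degrees, less where a joint would pass 70% of its speed; a pose out of reach is approached as far as the arm can. A call with a number of a shift or a turn outside -1 to 1 is refused whole. A call with a gripper value outside its range is refused whole. OPENING is the closure, from 0 (fully open) to 1 (shut), set as the call begins (- or left out, the last holds). The fingers move at their own pace and stop on an object; the grip force is fixed at half the most. Time passes only in rows, so rows that repeat a pose let the fingers close, or fill a call up. It gives the time, the measured TCP pose, the force, the opening and the grip force at its end, in the units of the state.
- status.get_obs(): the state, without advancing time (a new reading comes with each control period).
- cams.capture(name): name is "side" or "top"; returns a dict with "frame" (480x640x3 uint8, red, green, blue), "vertical_fov" (degrees; the focal length in pixels is half the picture's height over the tangent of half this angle, whatever the lens; pixels are square), "cx", "cy" (the principal point, pixels), "k1" (the pictures are not rectified: a ray, as slopes to the right and down, at radius r is drawn at 1 + k1 r^2 times it, then the intrinsics apply), "world_to_cam" (4x4, takes a point from world to camera coordinates). Camera axes: x right, y down, z forward; pixel columns grow to the right and rows downward; lengths in m; the calibration is good to about 2 mm. A picture is of the moment at which its call begins. There is no depth.
- job.close_job(): hands the job in; it is judged then, once.
The state is a dict: "t": time; "joint_pos": joint angles; "qd": joint speeds; "tau": joint torques, N m; "tcp_pos": TCP position; "eef_rot": TCP orientation; "ft_force": force on the tool from outside, world axes, zero at the start; "moment": the same for the moment, N m; "gripper_width": opening from 0.0 (shut) to 1.0 (fully open); "grip_force": force on a finger pad.
Only numpy, scipy, OpenCV 4.12 (cv2) and the standard library are available. Lean on these libraries where they do the work, as an engineer would, in place of code of your own. Each camera call takes 0.05 s, during which the arm holds its last target. There are 200 camera calls.

TASK

Two setting trays on the bench each hold a blue tile with a gap behind it, and only one gap is wide enough for the dark wooden spacer. Slide the spacer upright into that gap, down onto the tray floor and about midway across, and let go of it; then push that tile from its open near end towards the back fence until tile, spacer and fence are closed up flush, and finish while still holding the tile pressed there with a steady, moderate push. Leave the other tile and the other things on the bench where they are.

Things in the scene. Friction and masses are not known exactly. Their poses are not given: they have to be found in the camera images.
- tray_1: One of two like wooden trays, fixed to the bench side by side, left/right order varies. Origin: centre of underside; x to its back fence (yaw up to 0.25 rad). Floor 170 (x) by 104 mm, top 12 mm above the bench. Fence: inner face at x = +65 mm, 20 mm thick, 20 mm above the floor. Side rails: inner faces at y = +-42 mm, 8 mm above the floor; near end open. Tile-to-fence gap: 25-32 mm in one tray, 6-13 mm in the other.
- tray_2: One of two like wooden trays, fixed to the bench side by side, left/right order varies. Origin: centre of underside; x to its back fence (yaw up to 0.25 rad). Floor 170 (x) by 104 mm, top 12 mm above the bench. Fence: inner face at x = +65 mm, 20 mm thick, 20 mm above the floor. Side rails: inner faces at y = +-42 mm, 8 mm above the floor; near end open. Tile-to-fence gap: 25-32 mm in one tray, 6-13 mm in the other.
- tile_1: Blue-glazed terracotta tile, loose on the floor of tray_1, 70 (x) by 80 (y) by 16 (z) mm, 0.13 to 0.25 kg. Origin: centre of its underside; x points to the fence (far edge at +35 mm, near edge at -35 mm). Slides along the tray's x between the side rails with 2 mm of play each side; both tiles look the same.
- tile_2: Blue-glazed terracotta tile, loose on the floor of tray_2, 70 (x) by 80 (y) by 16 (z) mm, 0.13 to 0.25 kg. Origin: centre of its underside; x points to the fence (far edge at +35 mm, near edge at -35 mm). Slides along the tray's x between the side rails with 2 mm of play each side; both tiles look the same.
- spacer: Loose dark hardwood spacer standing upright on the bench between the trays, 18 mm thick (x), 60 mm tall (z), 60 g; 56 mm long (y) in its lower 28 mm, 40 mm long above, where it is gripped across the 18 mm. Origin: centre of its underside. Turned by up to 0.8 rad; in the gap its thickness goes along the tray's x.
- glue_bottle: Bystander: brown glue bottle with a pointed white nozzle, 46 mm across, 166 mm tall, upright behind the trays. Origin: centre of its underside.
- offcut_3: Bystander: light wood offcut, 40 x 85 x 30 mm, lying behind the trays. Origin: centre of its underside.
- try_square: Bystander: small try square lying flat to the right of the trays, 85 x 116 x 14 mm. Origin: centre of its underside.
There are look-alikes about, which are no part of the job. What is shaped like the tile_1 but purple or red is not meant.

How it is judged (in metres and radians):
On the way:
1. the spacer stands on the tray floor in the gap that is wide enough, let go (y of spacer in the frame of tray_1 between -0.016 and 0.016 m and z of spacer in the frame of tray_1 between 0.009 and 0.015 m and angle between spacer's own z axis and vertical below 0.06 rad and x of spacer in the frame of tray_1 between 0.035 and 0.06 m and contact force between spacer and the arm below 0.3 N and contact force between spacer and the fingers below 0.3 N), for 0.2 s.
At the end, for the whole second after the job is handed in: Spacer upright (0.06 rad) on the tray floor in the wide gap, within 16 mm of mid-tray, untouched by the robot; tile, spacer and fence closed up within 2.5 mm and square within 0.05 rad; the robot still presses the tile with 2 to 40 N, over 2 N passing through the spacer to the tray (y of spacer in the frame of tray_1 between -0.016 and 0.016 m and z of spacer in the frame of tray_1 between 0.009 and 0.015 m and angle between spacer's own z axis and vertical below 0.06 rad and contact force between spacer and the arm below 0.3 N and contact force between spacer and the fingers below 0.3 N and x of spacer in the frame of tray_1 between 0.0535 and 0.0585 m and angle between the x axis of each of spacer, tile_1 and the x axis of tray_1, either way round below 0.05 rad and x of tile_1 in the frame of tray_1 between 0.0095 and 0.0145 m and z of tile_1 in the frame of tray_1 between 0.01 and 0.0145 m and contact force between any of the fingers, the arm and tile_1 above 2 N and contact force between each of the fingers, the arm and tile_1 below 40 N and contact force between tile_1 and spacer above 2 N and contact force between spacer and tray_1 above 2 N and linear speed of tile_1 below 0.01 m/s); the arm keeps its last pose, push and grip.
It fails at once if the tile with the narrow gap was shifted by more than 5 mm (distance of tile_2 from where it was at the start of the episode above 0.005 m).
It fails at once if a tile was rammed (over 60 N) (contact force between the fingers and tile_1 above 60 N or contact force between the fingers and tile_2 above 60 N).
It fails at once if the glue bottle was shifted by more than 20 mm (distance of glue_bottle from where it was at the start of the episode above 0.02 m).
It fails at once if the offcut was shifted by more than 20 mm (distance of offcut_3 from where it was at the start of the episode above 0.02 m).
It fails at once if the try square was shifted by more than 20 mm (distance of try_square from where it was at the start of the episode above 0.02 m).
It also fails if it takes over 64 s, if anything falls off the work surface, if the arm or the gripper's body presses on something with over 40 N, if the wrist force passes 120 N, or if a joint passes its speed limit or range.

## Working session

There is one attempt and no reset: what is moved stays moved. The work goes in short steps, Python scripts to look and compute and a shell command to move; the robot and the scene stay as the last step left them, time stands still between calls to the robot, and variables do not carry over. Pictures are saved under pics/ and viewed, at most 13 in all, crops included, and the job is handed in when it is done.

```bash
mkdir -p pics; cat > h.py <<'E'
import numpy as np, cv2, json
from station import status, cams, job
def snap(name,fn):
    c=cams.capture(name); cv2.imwrite(fn,c["frame"][:,:,::-1])
    np.savez(fn+".npz",**{k:np.array(v) for k,v in c.items()}); return c
def px2w(c,u,v,z):
    f=240/np.tan(np.radians(float(c["vertical_fov"]))/2)
    d=np.array([(u-c["cx"])/f,(v-c["cy"])/f]); s=d.copy()
    for _ in range(20): s=d/(1+c["k1"]*(s@s))
    T=np.array(c["world_to_cam"]); R=T[:3,:3]; o=-R.T@T[:3,3]; r=R.T@np.array([*s,1])
    return o+r*(z-o[2])/r[2]
def w2px(c,p):
    T=np.array(c["world_to_cam"]); q=T[:3,:3]@np.array(p)+T[:3,3]; s=q[:2]/q[2]; s=s*(1+c["k1"]*(s@s))
    f=240/np.tan(np.radians(float(c["vertical_fov"]))/2); return s*f+[float(c["cx"]),float(c["cy"])]
E
python3 - <<'E'
from h import *
for n in("top","side"):
    c=snap(n,f"pics/{n}0.png"); T=c["world_to_cam"]; print(n,c["vertical_fov"],c["cx"],c["cy"],c["k1"],-T[:3,:3].T@T[:3,3]); print(T[:3,:3].round(3))
o=status.get_obs(); print(o)
E
```

```text
top 45.178785084625865 321.4624746584245 236.8797662463526 -0.056327323693906084 [ 0.25956757 -0.4073996   1.48479014]
[[ 0.37  -0.929  0.002]
 [-0.906 -0.361 -0.219]
 [ 0.204  0.079 -0.976]]
side 42.061836174035456 323.69563702295216 238.60184337293816 0.014142549386287418 [0.3669846  0.80580107 0.59695574]
[[-0.985 -0.171 -0.001]
 [-0.072  0.423 -0.903]
 [ 0.155 -0.89  -0.43 ]]
{'t': 0.1, 'joint_pos': array([ 5.87678744e+01,  1.66862091e+01, -8.82326968e+00,  6.45560169e+01,
       -3.89331034e-04,  8.20197486e+01]), 'qd': array([-0.00128449, -0.13367944,  0.18319886,  0.01302362,  0.00369285,
       -0.01525625]), 'tau': array([ 1.14284445e-03, -5.37975669e+01,  3.31919682e+01,  9.31035785e-03,
       -1.99541300e-04, -2.10156458e-06]), 'tcp_pos': array([0.20705206, 0.48204322, 0.23080777]), 'eef_rot': array([[-9.18778254e-01,  3.94773574e-01, -5.86902401e-04],
       [ 3.94773981e-01,  9.18777743e-01, -9.80971058e-04],
       [ 1.51971413e-04, -1.13298867e-03, -9.99999347e-01]]), 'ft_force': array([0.08619428, 0.64927084, 0.23083922]), 'moment': array([-0.05235744, -0.04739726, -0.01986813]), 'grip_force': 0.0, 'gripper_width': 0.9943582304953457}
```

View pics/top0.png

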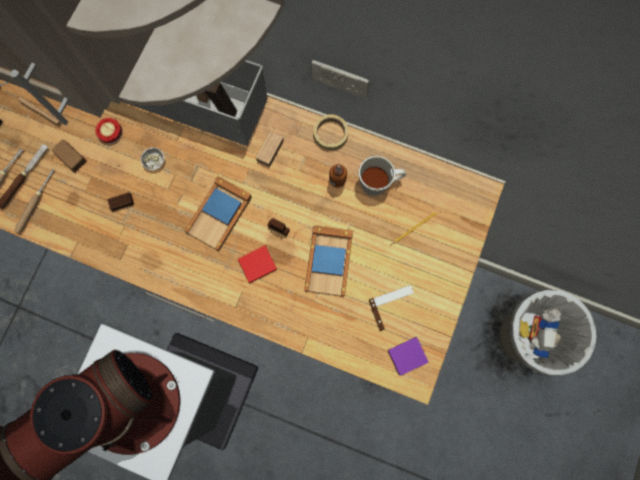

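View pics/side0.png

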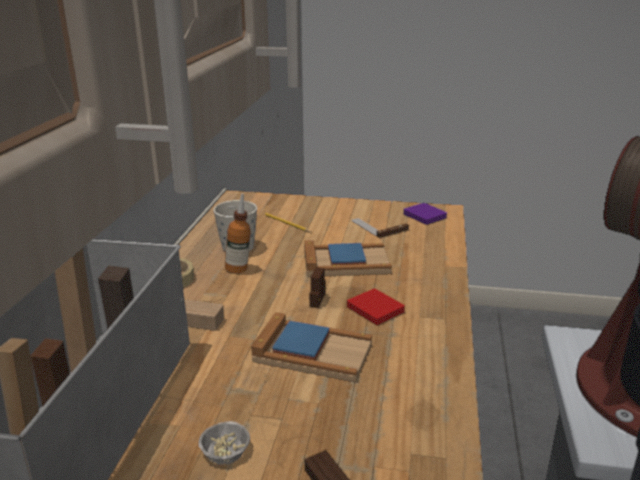

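The top picture shows the trays at about (220,213) and (329,261), with the spacer at (279,228). The side picture shows the same trays at (312,345) and (347,257), with the spacer at (317,287). I'll enlarge both.

```bash
python3 - <<'E'
import cv2
a=cv2.imread("pics/top0.png")[170:305,180:365]; cv2.imwrite("pics/tc.png",cv2.resize(a,None,fx=4.3,fy=4.3,interpolation=cv2.INTER_CUBIC))
a=cv2.imread("pics/side0.png")[230:385,240:410]; cv2.imwrite("pics/sc.png",cv2.resize(a,None,fx=3.87,fy=3.87,interpolation=cv2.INTER_CUBIC))
E
```

```text
(no output)
```

View pics/tc.png

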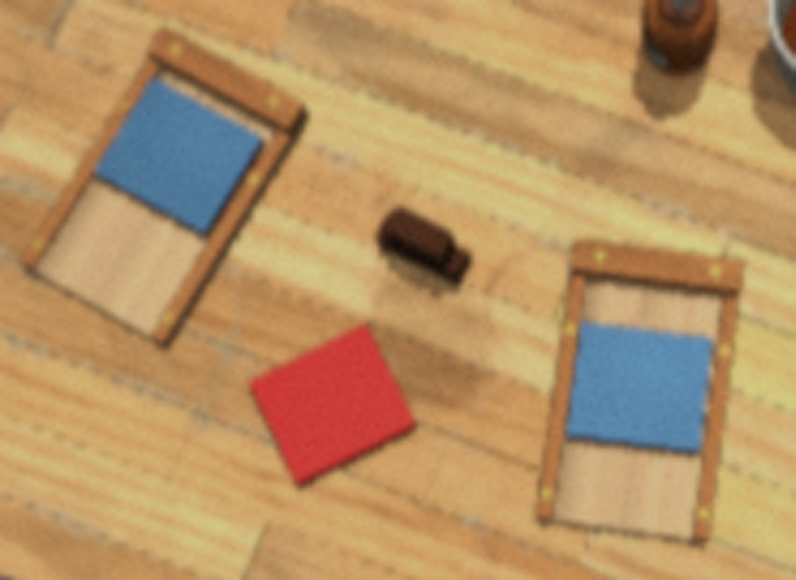

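View pics/sc.png

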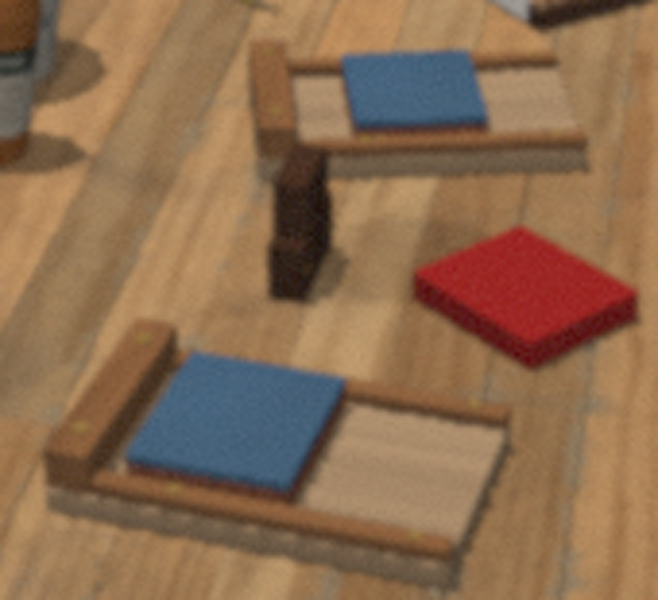

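The right tray (–y) has the wide gap: in the top crop the tile's back edge runs (582,322) to (714,338), well clear of the fence front at about (573,272) to (738,292). The left tile sits almost at its fence. Now I'll fit the poses with both cameras.

```bash
cat > fit.py <<'E'
from h import *
from scipy.optimize import least_squares, minimize
def W(p,pts):
    x,y,a=p[:3]; pts=np.array(pts,float); c,s=np.cos(a),np.sin(a)
    return np.c_[x+c*pts[:,0]-s*pts[:,1], y+s*pts[:,0]+c*pts[:,1], pts[:,2]]
def box(lx,ly,z0,z1): return [[a*lx/2,b*ly/2,z] for a in(-1,1) for b in(-1,1) for z in(z0,z1)]
def mask(c,fn):
    f=c["frame"].astype(np.uint8); hsv=cv2.cvtColor(f,cv2.COLOR_RGB2HSV).astype(int); return fn(hsv,f.astype(int)).astype(float)
def render(c,p,parts,S=8):
    m=np.zeros((480*S//1,640*S),np.uint8) if False else None
    allq=[np.array([w2px(c,q) for q in W(p,b)]) for b in parts]
    x0,y0=np.floor(np.vstack(allq).min(0)-15).astype(int); n=np.ceil(np.vstack(allq).max(0)+15).astype(int)-[x0,y0]
    m=np.zeros((n[1]*S,n[0]*S),np.uint8)
    for q in allq:
        h=cv2.convexHull(((q+0.5-[x0,y0])*S*16).astype(np.int32)); cv2.fillConvexPoly(m,h,255,shift=4)
    return x0,y0,cv2.resize(m,(int(n[0]),int(n[1])),interpolation=cv2.INTER_AREA)/255.
def fit(cs,ms,p0,parts,step=(.006,.006,.15)):
    def cost(p):
        e=0
        for c,m in zip(cs,ms):
            x0,y0,r=render(c,p,parts); e+=np.abs(r-m[y0:y0+r.shape[0],x0:x0+r.shape[1]]).sum()
        return e
    best=None
    for da in(-.3,0,.3):
        p=np.array(p0)+[0,0,da]; s=np.vstack([p]+[p+np.eye(3)[i]*step[i] for i in range(3)])
        r=minimize(cost,p,method="Nelder-Mead",options=dict(initial_simplex=s,xatol=1e-4,fatol=.01))
        if best is None or r.fun<best.fun: best=r
    return best
blue=lambda h,f:(h[...,0]>95)&(h[...,0]<120)&(h[...,1]>110)
dark=lambda h,f:(f.sum(2)<170)
spparts=[box(.018,.056,0,.028),box(.018,.040,.028,.060)]
tlparts=lambda z:[box(.07,.08,z+.0155,z+.016)]
E
python3 - <<'E'
from fit import *
cs=[dict(np.load(f"pics/{n}0.png.npz")) for n in("top","side")]
T=lambda u,v:(u/4.3+180-.38,v/4.3+170-.38); S=lambda u,v:(u/3.87+240-.37,v/3.87+230-.37)
obs=[(0,T(575,241),(.085,.052,.032)),(0,T(743,260),(.085,-.052,.032)),(0,T(573,272),(.065,.052,.032)),(0,T(738,292),(.065,-.052,.032)),
(0,T(540,521),(-.085,.052,.02)),(0,T(707,543),(-.085,-.052,.02)),
(1,S(250,42),(.085,-.052,.032)),(1,S(284,40),(.065,-.052,.032)),(1,S(296,133),(.065,.052,.032)),(1,S(257,135),(.085,.052,.032)),(1,S(586,140),(-.085,.052,.02)),(1,S(557,58),(-.085,-.052,.02))]
def res(p,o): return np.concatenate([w2px(cs[i],W(p,[q])[0])-uv for i,uv,q in o])
p0=[*px2w(cs[0],329,261,.02)[:2],0]; print("guess",p0)
for o in(obs,obs[:6],obs[6:]):
    r=least_squares(res,p0,args=(o,),loss="soft_l1"); print("tray",r.x.round(4),np.abs(r.fun).round(1))
t=least_squares(res,p0,args=(obs,),loss="soft_l1").x
mb=[mask(c,blue) for c in cs]; md=[mask(c,dark) for c in cs]
for k in([0,1],[0],[1]):
    r=fit([cs[i] for i in k],[mb[i] for i in k],[*t[:2],t[2]],tlparts(.012)); print("tile",r.x.round(4),r.fun, "in tray",(np.array([[np.cos(t[2]),np.sin(t[2])],[-np.sin(t[2]),np.cos(t[2])]])@(r.x[:2]-t[:2])).round(4))
s0=px2w(cs[0],278,228,.03); print(s0)
for k in([0,1],[0],[1]):
    r=fit([cs[i] for i in k],[md[i] for i in k],[*s0[:2],0.],spparts); print("spacer",r.x.round(4),r.fun,[md[i][200:310,262:335].sum() for i in k])
print("bottle", px2w(cs[0],338,180,.06)[:2])
E
```

```text
guess [np.float64(0.5139068673066096), np.float64(-0.3302079435080885), 0]
tray [ 0.5158 -0.3269  0.2452] [0.8 1.3 0.1 0.5 1.4 1.  0.2 0.4 1.7 1.1 0.1 0.8 0.1 1.7 0.6 1.5 0.6 2.8
 0.5 3.  1.2 1.9 0.3 3.4]
tray [ 0.5144 -0.3294  0.2537] [0.4 0.3 0.4 0.2 0.9 0.  0.7 0.2 0.7 0.  0.9 0.1]
tray [ 0.5152 -0.3163  0.2407] [0.7 0.3 0.1 0.6 0.2 0.4 0.4 0.6 1.1 0.7 0.3 1.2]
tile [ 0.5157 -0.324   0.2648] 570.0823529411765 in tray [0.0006 0.0028]
tile [ 0.5161 -0.326   0.2587] 133.3686274509804 in tray [0.0005 0.0008]
tile [ 0.5148 -0.3196  0.2618] 403.25882352941176 in tray [0.0008 0.0073]
[ 0.54402518 -0.17593084  0.03      ]
spacer [ 0.5487 -0.1711  0.007 ] 152.08235294117645 [np.float64(180.0), np.float64(475.0)]
spacer [ 0.5466 -0.1736 -0.1982] 50.98431372549019 [np.float64(180.0)]
spacer [ 0.5485 -0.1695  0.0202] 78.06274509803922 [np.float64(475.0)]
bottle [ 0.71371247 -0.27576812]
```

```bash
python3 - <<'E'
from fit import *
cs=[dict(np.load(f"pics/{n}0.png.npz")) for n in("top","side")]
B=lambda h,f:(f[...,2]-f[...,0]>10)
for th in (100,120,140,170,200,230):
    D=lambda h,f:f.sum(2)<th
    for k in([0],[1],[0,1]):
        r=fit([cs[i] for i in k],[mask(cs[i],D) for i in k],[.546,-.173,0],spparts); print(th,k,r.x.round(4),round(r.fun,1))
for k in([0],[1],[0,1]):
    r=fit([cs[i] for i in k],[mask(cs[i],B) for i in k],[.516,-.325,.25],tlparts(.012)); print("tile",k,r.x.round(4),round(r.fun,1),[mask(cs[i],B)[220:290,310:350].sum() for i in k])
print(cs[0]["frame"][228:233,279].sum(-1), cs[0]["frame"][216:245,279].sum(-1), cs[1]["frame"][285,300:335].sum(-1))
print(cs[1]["frame"][254,340:360:4],cs[0]["frame"][255,328])
E
```

```text
100 [0] [ 0.5436 -0.1737 -0.4335] 147.8
100 [1] [ 0.5477 -0.1772  0.1772] 306.1
100 [0, 1] [ 0.5473 -0.1748  0.1737] 486.7
120 [0] [ 0.545  -0.1757 -0.3277] 135.6
120 [1] [ 0.5483 -0.1712  0.0478] 210.5
120 [0, 1] [ 0.5483 -0.1727  0.0559] 370.1
140 [0] [ 0.5462 -0.1745 -0.2569] 112.1
140 [1] [ 0.5486 -0.1728  0.0449] 162.0
140 [0, 1] [ 0.5485 -0.1723  0.0449] 296.0
170 [0] [ 0.5465 -0.173  -0.191 ] 50.9
170 [1] [ 0.5486 -0.1695  0.0195] 78.2
170 [0, 1] [ 0.5487 -0.1712  0.017 ] 152.3
200 [0] [ 0.5471 -0.1727 -0.1559] 38.6
200 [1] [ 0.5485 -0.1707 -0.009 ] 88.8
200 [0, 1] [ 0.5483 -0.171  -0.022 ] 143.2
230 [0] [ 0.5469 -0.1734 -0.1129] 25.5
230 [1] [ 0.5481 -0.1701 -0.0294] 154.2
230 [0, 1] [ 0.5482 -0.1711 -0.0296] 200.0
tile [0] [ 0.5154 -0.3274  0.2604] 32.7 [np.float64(826.0)]
tile [1] [ 0.5157 -0.3164  0.264 ] 40.2 [np.float64(370.0)]
tile [0, 1] [ 0.516  -0.3261  0.253 ] 218.8 [np.float64(826.0), np.float64(370.0)]
[108  58  55  58 128] [484 495 486 473 400 278 176 161 145 148 150 129 108  58  55  58 128 207
 243 279 281 348 385 407 422 443 449 457 451] [433 416 404 377 374 377 364 382 389 362 274 169 107 106 114 103 115  99
 113  84  95 102  79  82  98 204 307 355 395 427 428 434 430 418 414]
[[ 68  97 124]
 [ 71  99 125]
 [ 75 100 126]
 [ 68  97 119]
 [ 70  99 122]] [ 93 141 177]
```

```bash
cat > mv.py <<'E'
import sys; from h import *
from scipy.spatial.transform import Rotation as Ro
# target x y z yaw(deg of tool y axis)
x,y,z,a=map(float,sys.argv[1:5]); o=status.get_obs(); a=np.radians(a)
Y=np.array([np.cos(a),np.sin(a),0]); Z=np.array([0,0,-1.]); Rt=np.c_[np.cross(Y,Z),Y,Z]; R=o["eef_rot"]
print("shift",(R.T@(np.array([x,y,z])-o["tcp_pos"])/.5).round(4),"turn",(Ro.from_matrix(R.T@Rt).as_rotvec()/(np.pi/2)).round(4), "t",o["t"],"F",o["ft_force"].round(1),"grip",o["grip_force"],o["gripper_width"])
E
python3 mv.py .548 -.172 .2 -3
```

```text
shift [-1.1429 -0.9326  0.0625] turn [-7.00e-04  4.00e-04  7.75e-01] t 0.1 F [0.1 0.6 0.2] grip 0.0 0.9943582304953457
```

```bash
python3 -m jog '[[-0.09,-0.075,0,0,0,0.08],[-0.18,-0.15,0,0,0,0.16],[-0.28,-0.22,0,0,0,0.24],[-0.37,-0.3,0,0,0,0.32],[-0.46,-0.373,0,0,0,0.4]]'; python3 mv.py .548 -.172 .2 -3
```

```text
t: 0.72
tcp_pos: [0.3453, 0.2184, 0.2312]
eef_rot: [[-0.508, 0.861, 0.0], [0.861, 0.508, -0.0], [-0.0, 0.0, -1.0]]
ft_force: [1.0, 0.8, 0.2]
gripper_width: 0.999
grip_force: 0.0
shift [-0.8785 -0.0473  0.0625] turn [0.     0.     0.3725] t 0.725 F [1.  0.8 0.2] grip 0.0 0.9987765353255279
```

```bash
python3 -m jog '[[-0.12,0,0,0,0,0.08],[-0.24,0,0,0,0,0.16],[-0.36,0,0,0,0,0.24],[-0.48,0,0,0,0,0.32],[-0.6,-0.032,0,0,0,0.3725]]'; python3 mv.py .548 -.172 .13 -3
```

```text
t: 1.35
tcp_pos: [0.4855, -0.0476, 0.231]
eef_rot: [[0.051, 0.999, 0.0], [0.999, -0.051, 0.0], [0.0, 0.0, -1.0]]
ft_force: [1.0, 0.4, -0.3]
gripper_width: 1.001
grip_force: 0.0
shift [-0.242   0.1375  0.202 ] turn [ 0.0001 -0.0002  0.0006] t 1.35 F [ 1.   0.4 -0.3] grip 0.0 1.0009425599158805
```

```bash
python3 -m jog '[[-0.1,0.05,0.06,0,0,0],[-0.2,0.1,0.12,0,0,0],[-0.242,0.1375,0.202,0,0,0],[-0.242,0.1375,0.202,0,0,0],[-0.242,0.1375,0.202,0,0,0]]'; python3 - <<'E'
from h import *
for n,(a,b,w,h) in dict(top=(235,180,100,90),side=(260,200,100,110)).items():
    c=snap(n,f"pics/{n}1.png"); o=status.get_obs(); print(n,w2px(c,o["tcp_pos"]),w2px(c,[.548,-.172,.06]),(a,b))
    im=cv2.resize(c["frame"][b:b+h,a:a+w,::-1],None,fx=4,fy=4,interpolation=cv2.INTER_CUBIC); 
    globals()[n]=cv2.copyMakeBorder(im,0,440-im.shape[0],0,0,0)
cv2.imwrite("pics/c1.png",np.hstack([top,side]))
E
```

```text
t: 1.98
tcp_pos: [0.5471, -0.1696, 0.1305]
eef_rot: [[0.048, 0.999, -0.001], [0.999, -0.048, 0.0], [0.0, -0.001, -1.0]]
ft_force: [-0.5, 0.3, 0.4]
gripper_width: 1.004
grip_force: 0.0
top [273.08553094 216.00882912] [276.33454922 223.2768002 ] (235, 180)
side [317.3808128 235.3242798] [317.69799654 270.55271916] (260, 200)
```

View pics/c1.png

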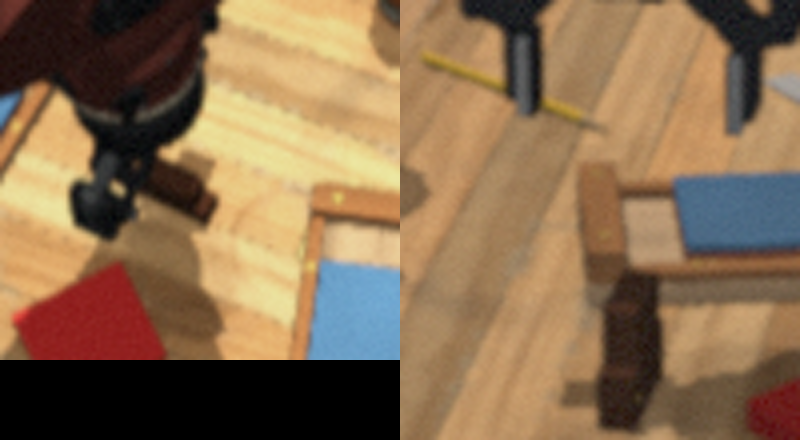

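The side crop shows fingertips at full-frame (291,228) and (344,233), straddling the spacer centred on column 319. The top crop agrees. I'll go down and grip.

```bash
python3 mv.py .5485 -.172 .033 -3; python3 -m jog '[[0.004,0.003,0.05,0,0,0],[0.004,0.003,0.1,0,0,0],[0.004,0.003,0.15,0,0,0],[0.004,0.003,0.195,0,0,0],[0.004,0.003,0.195,0,0,0]]' | head -4; python3 mv.py .5485 -.172 .033 -3
```

```text
shift [-0.005   0.0015  0.1972] turn [0.0009 0.0003 0.0031] t 2.075 F [ 0.7 -0.4 -0. ] grip 0.0 1.003252608279653
t: 2.7
tcp_pos: [0.5483, -0.1671, 0.0328]
eef_rot: [[0.047, 0.999, -0.001], [0.999, -0.047, 0.0], [0.0, -0.001, -1.0]]
ft_force: [0.8, 0.2, 1.1]
shift [-0.0098  0.0008 -0.0004] turn [-0.0007 -0.0003  0.0031] t 2.7 F [0.8 0.2 1.1] grip 0.0 1.0010940771752053
```

```bash
python3 -m jog '[[0,0,0,0,0,0],[0,0,0,0,0,0],[0,0,0,0,0,0],[0,0,0,0,0,0],[0,0,0,0,0,0]]' 1; python3 -m jog '[[0,0,0,0,0,0],[0,0,0,0,0,0],[0,0,0,0,0,0],[0,0,0,0,0,0],[0,0,0,0,0,0]]'
```

```text
t: 3.32
tcp_pos: [0.5494, -0.1682, 0.0334]
eef_rot: [[0.048, 0.999, 0.001], [0.999, -0.048, -0.0], [-0.0, 0.001, -1.0]]
ft_force: [-0.5, 1.3, 6.2]
gripper_width: 0.199
grip_force: 59.6
t: 3.95
tcp_pos: [0.5494, -0.1683, 0.0334]
eef_rot: [[0.049, 0.999, 0.001], [0.999, -0.049, -0.0], [-0.0, 0.001, -1.0]]
ft_force: [-1.7, 1.3, 6.0]
gripper_width: 0.198
grip_force: 59.6
```

```bash
python3 -m jog '[[0,0,-0.05,0,0,0],[0,0,-0.1,0,0,0],[0,0,-0.15,0,0,0],[0,0,-0.2,0,0,0],[0,0,-0.2,0,0,0]]'; python3 mv.py .563 -.3115 .13 14.3
```

```text
t: 4.58
tcp_pos: [0.5501, -0.1686, 0.1344]
eef_rot: [[0.048, 0.999, 0.003], [0.999, -0.048, -0.001], [-0.001, 0.003, -1.0]]
ft_force: [-0.4, -0.5, -1.0]
gripper_width: 0.198
grip_force: 58.7
shift [-0.2842  0.0395  0.0093] turn [ 0.0018  0.001  -0.1897] t 4.575 F [-0.4 -0.5 -1. ] grip 58.680267333984375 0.1976779583143206
```

```bash
python3 -m jog '[[-0.08,0.01,0,0,0,-0.05],[-0.16,0.02,0,0,0,-0.1],[-0.24,0.03,0,0,0,-0.15],[-0.284,0.04,0.01,0,0,-0.19],[-0.284,0.04,0.01,0,0,-0.19]]'; python3 mv.py .563 -.3115 .13 14.3
python3 - <<'E'
from h import *
for n,(a,b,w,h) in dict(top=(270,190,100,110),side=(270,180,130,110)).items():
    c=snap(n,f"pics/{n}2.png"); o=status.get_obs(); print(n,w2px(c,o["tcp_pos"]),(a,b))
    im=cv2.resize(c["frame"][b:b+h,a:a+w,::-1],None,fx=3.4,fy=3.4,interpolation=cv2.INTER_CUBIC); 
    globals()[n]=im
cv2.imwrite("pics/c2.png",np.hstack([top,side]))
E
```

```text
t: 5.2
tcp_pos: [0.5613, -0.3119, 0.1258]
eef_rot: [[-0.246, 0.969, -0.002], [0.969, 0.246, 0.001], [0.002, -0.001, -1.0]]
ft_force: [0.2, 0.0, -1.4]
gripper_width: 0.198
grip_force: 58.6
shift [-0.      0.0035 -0.0084] turn [-0.0009 -0.001  -0.001 ] t 5.2 F [ 0.2  0.  -1.4] grip 58.565272092819214 0.19821913720136003
top [329.35033373 232.32198008] (270, 190)
side [323.41016665 207.07156788] (270, 180)
```

View pics/c2.png

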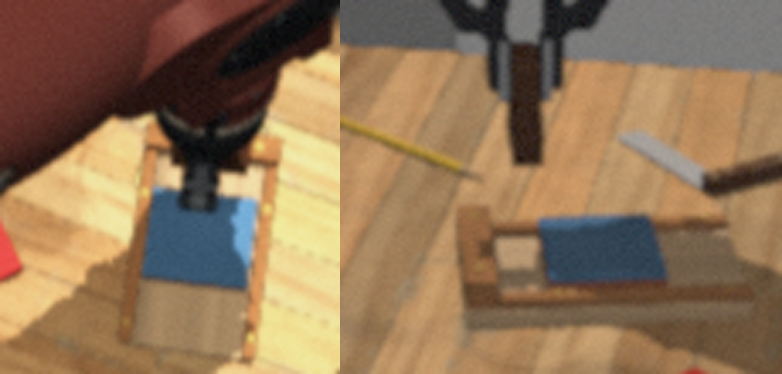

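The side crop shows the held spacer's lower edge at full-frame (325,227), with the gap centred at about column 323.4. That means moving about 3 mm further in +x. I'll check the spacer's offset along its length next.

```bash
python3 - <<'E'
from fit import *
c=dict(np.load("pics/side2.png.npz")); 
for off in(-.008,-.004,0,.004):
    t=np.array([.5613,-.3119]);X=np.array([-.246,.969]); print(off,w2px(c,[*(t+X*(off+.028)),.0925]).round(1),w2px(c,[*(t+X*(off+.028)),.1205]).round(1))
E
python3 mv.py .5645 -.3115 .066 14.4
```

```text
-0.008 [324.4 226.8] [324.4 213.6]
-0.004 [324.6 227.6] [324.6 214.4]
0 [324.7 228.4] [324.7 215.2]
0.004 [324.9 229.3] [324.9 216. ]
shift [-0.0045  0.0054  0.1213] turn [-0.0007 -0.0011 -0.0016] t 5.3 F [-0.6  0.1 -0.7] grip 58.56479287147522 0.197933879499899
```

```bash
python3 -m jog '[[-0.003,0.0055,0.03,0,0,0],[-0.003,0.0055,0.06,0,0,0],[-0.003,0.0055,0.09,0,0,0],[-0.003,0.0055,0.115,0,0,0],[-0.003,0.0055,0.115,0,0,0]]'; python3 mv.py .5645 -.3115 .046 14.4
python3 - <<'E'
from h import *
for n,(a,b,w,h) in dict(top=(290,210,80,90),side=(290,205,110,90)).items():
    c=snap(n,f"pics/{n}3.png")
    globals()[n]=cv2.resize(c["frame"][b:b+h,a:a+w,::-1],None,fx=4.2,fy=4.2,interpolation=cv2.INTER_CUBIC)
cv2.imwrite("pics/c3.png",np.hstack([top,side]))
E
```

```text
t: 5.92
tcp_pos: [0.5644, -0.311, 0.0689]
eef_rot: [[-0.247, 0.969, -0.002], [0.969, 0.247, 0.001], [0.002, -0.001, -1.0]]
ft_force: [-0.2, -0.2, -0.4]
gripper_width: 0.2
grip_force: 58.6
shift [-0.001   0.0001  0.0458] turn [-0.0009 -0.0011 -0.0008] t 5.925 F [-0.2 -0.2 -0.4] grip 58.56135070323944 0.20048941236855164
```

View pics/c3.png

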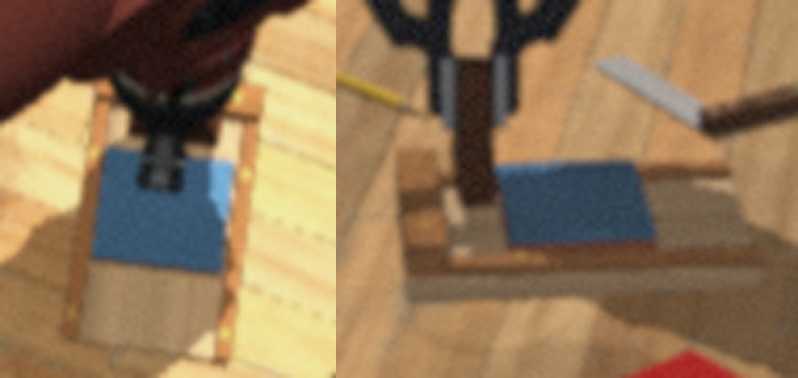

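The side crop has the spacer at columns 457–495 between the fence at about 449 and the tile edge at about 506. It is centred with roughly 4 mm on each side, so I'll lower it.

```bash
python3 -m jog '[[0,0.001,0.012,0,0,0],[0,0.001,0.024,0,0,0],[0,0.001,0.036,0,0,0],[0,0.001,0.042,0,0,0],[0,0.001,0.042,0,0,0]]'; python3 mv.py .5645 -.3115 .0455 14.4
```

```text
t: 6.65
tcp_pos: [0.5654, -0.3114, 0.049]
eef_rot: [[-0.247, 0.969, -0.0], [0.969, 0.247, 0.0], [0.0, -0.0, -1.0]]
ft_force: [0.7, 0.4, -0.5]
gripper_width: 0.198
grip_force: 58.6
shift [ 0.0002 -0.0018  0.007 ] turn [-0.0002 -0.0003 -0.0008] t 6.65 F [ 0.7  0.4 -0.5] grip 58.560776710510254 0.19761567987115233
```

```bash
python3 -m jog '[[0,0,0.003,0,0,0],[0,0,0.006,0,0,0],[0,0,0.008,0,0,0],[0,0,0.008,0,0,0],[0,0,0.008,0,0,0]]'
```

```text
t: 7.28
tcp_pos: [0.5657, -0.3115, 0.0455]
eef_rot: [[-0.247, 0.969, 0.0], [0.969, 0.247, -0.0], [-0.0, 0.0, -1.0]]
ft_force: [-1.1, 0.3, 2.3]
gripper_width: 0.202
grip_force: 58.8
```

```bash
python3 -m jog '[[0,0,0.001,0,0,0],[0,0,0.001,0,0,0],[0,0,0.001,0,0,0],[0,0,0.001,0,0,0],[0,0,0.001,0,0,0]]' 0; python3 -m jog '[[0,0,0,0,0,0],[0,0,-0.05,0,0,0],[0,0,-0.1,0,0,0],[0,0,-0.2,0,0,0],[0,0,-0.2,0,0,0]]'; python3 mv.py .4 -.36 .145 14.4
```

```text
t: 7.9
tcp_pos: [0.5656, -0.3115, 0.0448]
eef_rot: [[-0.247, 0.969, 0.0], [0.969, 0.247, -0.0], [-0.0, 0.0, -1.0]]
ft_force: [0.4, 0.2, -0.5]
gripper_width: 1.004
grip_force: 0.0
t: 8.52
tcp_pos: [0.5678, -0.313, 0.149]
eef_rot: [[-0.247, 0.969, 0.006], [0.969, 0.247, -0.004], [-0.005, 0.005, -1.0]]
ft_force: [0.1, -0.3, -0.7]
gripper_width: 1.002
grip_force: 0.0
shift [-0.008  -0.3484  0.0064] turn [ 0.003   0.0035 -0.0008] t 8.525 F [ 0.1 -0.3 -0.7] grip 0.0 1.0015409639397692
```

```bash
python3 mv.py .4316 -.3495 .145 14.4; python3 -m jog '[[0,-0.07,0,0,0,0],[0,-0.14,0,0,0,0],[0,-0.21,0,0,0,0],[-0.006,-0.284,0,0.003,0.0035,0],[-0.006,-0.284,0,0.003,0.0035,0]]' 1; python3 mv.py .4316 -.3495 .019 14.4
```

```text
shift [-0.0033 -0.282   0.0067] turn [ 0.003   0.0035 -0.0008] t 8.525 F [ 0.1 -0.3 -0.7] grip 0.0 1.0015409639397692
t: 9.15
tcp_pos: [0.4267, -0.3498, 0.1442]
eef_rot: [[-0.245, 0.97, -0.007], [0.97, 0.245, 0.005], [0.007, -0.006, -1.0]]
ft_force: [0.3, 0.0, 0.4]
gripper_width: -0.003
grip_force: 0.0
shift [-0.0035  0.0111  0.2504] turn [-0.0036 -0.0043 -0.0024] t 9.15 F [0.3 0.  0.4] grip 0.0 -0.0025041719671361298
```

```bash
python3 - <<'E'
from h import *
for n,(a,b,w,h) in dict(top=(290,210,80,95),side=(290,205,110,95)).items():
    c=snap(n,f"pics/{n}4.png")
    globals()[n]=cv2.resize(c["frame"][b:b+h,a:a+w,::-1],None,fx=4.2,fy=4.2,interpolation=cv2.INTER_CUBIC)
cv2.imwrite("pics/c4.png",np.hstack([top,side]))
E
```

```text
(no output)
```

View pics/c4.png

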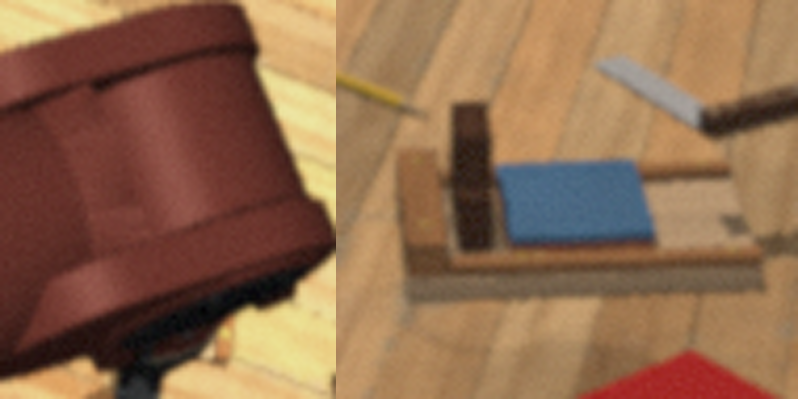

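The side crop shows the spacer upright on the tray floor in the gap (bottom at (475,250)), with the fence on its left and the tile at 497. I'll lower the shut fingers onto the open near end.

```bash
python3 -m jog '[[-0.003,0.003,0.06,0,0,0],[-0.003,0.003,0.12,0,0,0],[-0.003,0.003,0.18,0,0,0],[-0.003,0.003,0.23,0,0,0],[-0.003,0.003,0.247,0,0,0]]'; python3 mv.py .4316 -.3495 .019 14.4
```

```text
t: 9.88
tcp_pos: [0.43, -0.3489, 0.0196]
eef_rot: [[-0.248, 0.969, -0.007], [0.969, 0.249, 0.006], [0.008, -0.006, -1.0]]
ft_force: [0.3, -0.3, 0.3]
gripper_width: -0.004
grip_force: 0.0
shift [-0.0021  0.0028  0.0012] turn [-0.0036 -0.0049 -0.0001] t 9.875 F [ 0.3 -0.3  0.3] grip 0.0 -0.003554920195629968
```

```bash
python3 -m jog '[[0,0.012,0,0,0,0],[0,0.024,0,0,0,0],[0,0.036,0,0,0,0],[0,0.048,0,0,0,0],[0,0.06,0,0,0,0]]'; python3 -m jog '[[0,0.003,0,0,0,0],[0,0.006,0,0,0,0],[0,0.009,0,0,0,0],[0,0.012,0,0,0,0],[0,0.015,0,0,0,0]]'; python3 -m jog '[[0,0.003,0,0,0,0],[0,0.006,0,0,0,0],[0,0.009,0,0,0,0],[0,0.012,0,0,0,0],[0,0.015,0,0,0,0]]'
```

```text
t: 10.5
tcp_pos: [0.4595, -0.3427, 0.0214]
eef_rot: [[-0.247, 0.969, -0.006], [0.969, 0.247, 0.004], [0.005, -0.004, -1.0]]
ft_force: [0.7, 0.9, 0.6]
gripper_width: 0.002
grip_force: 0.0
t: 11.12
tcp_pos: [0.4662, -0.3408, 0.0211]
eef_rot: [[-0.247, 0.969, -0.006], [0.969, 0.247, 0.004], [0.006, -0.005, -1.0]]
ft_force: [-0.3, 0.5, -0.5]
gripper_width: -0.002
grip_force: 0.0
t: 11.75
tcp_pos: [0.4733, -0.339, 0.021]
eef_rot: [[-0.247, 0.969, -0.006], [0.969, 0.247, 0.004], [0.006, -0.005, -1.0]]
ft_force: [-0.6, -0.9, 0.1]
gripper_width: -0.001
grip_force: 0.9
```

```bash
python3 -m jog '[[0,0.003,0.002,0,0,0],[0,0.006,0.004,0,0,0],[0,0.008,0.004,0,0,0],[0,0.01,0.004,0,0,0],[0,0.01,0.004,0,0,0]]'; python3 -m jog '[[0,0.002,0,0,0,0],[0,0.004,0,0,0,0],[0,0.006,0,0,0,0],[0,0.008,0,0,0,0],[0,0.008,0,0,0,0]]'
```

```text
t: 12.38
tcp_pos: [0.4763, -0.3388, 0.0203]
eef_rot: [[-0.246, 0.969, -0.01], [0.969, 0.246, 0.002], [0.004, -0.009, -1.0]]
ft_force: [-14.3, -2.2, 19.6]
gripper_width: 0.003
grip_force: 10.3
t: 13.0
tcp_pos: [0.4804, -0.3382, 0.0203]
eef_rot: [[-0.246, 0.969, -0.009], [0.969, 0.246, 0.001], [0.003, -0.009, -1.0]]
ft_force: [-13.4, -2.9, 18.1]
gripper_width: -0.003
grip_force: 10.0
```

```bash
python3 -m jog '[[0,0,-0.002,0,0,0],[0,0,-0.004,0,0,0],[0,0,-0.006,0,0,0],[0,0,-0.006,0,0,0],[0,0,-0.006,0,0,0]]'; python3 - <<'E'
from h import *
c=snap("side","pics/side5.png"); o=status.get_obs(); print(w2px(c,o["tcp_pos"]))
cv2.imwrite("pics/c5.png",cv2.resize(c["frame"][205:300,290:420,::-1],None,fx=6,fy=6,interpolation=cv2.INTER_CUBIC))
E
```

```text
t: 13.62
tcp_pos: [0.4824, -0.3366, 0.0219]
eef_rot: [[-0.248, 0.969, -0.006], [0.969, 0.248, 0.004], [0.006, -0.004, -1.0]]
ft_force: [-1.1, 0.4, 0.5]
gripper_width: 0.002
grip_force: 0.0
[363.64378008 251.84550091]
```

View pics/c5.png

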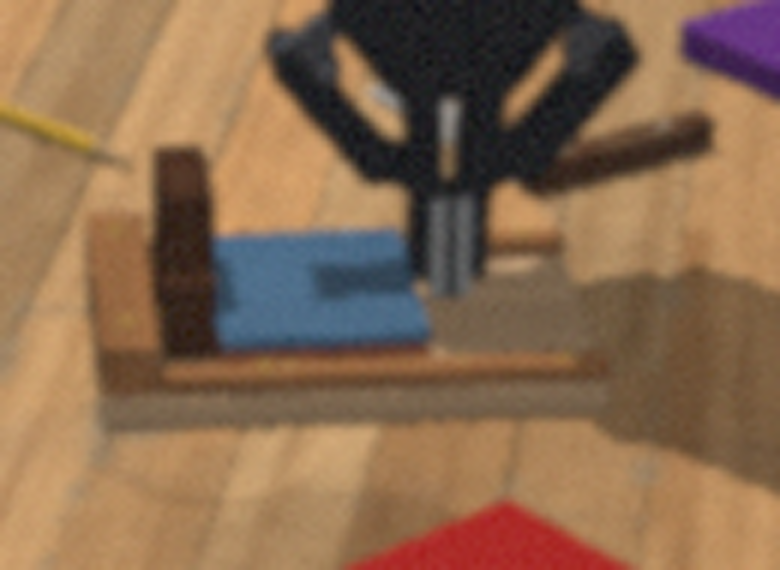

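The side crop shows the tile moved up against the spacer (edge at (213,300)), and the spacer is upright and almost at the fence. The upward force came from the fingertips rubbing the tray floor, and it's gone now. I'll press on at this height in small steps.

```bash
python3 -m jog '[[0,0.002,0,0,0,0],[0,0.004,0,0,0,0],[0,0.006,0,0,0,0],[0,0.006,0,0,0,0],[0,0.006,0,0,0,0]]'; python3 -m jog '[[0,0.001,0,0,0,0],[0,0.002,0,0,0,0],[0,0.003,0,0,0,0],[0,0.004,0,0,0,0],[0,0.004,0,0,0,0]]'
```

```text
t: 14.3
tcp_pos: [0.4851, -0.336, 0.022]
eef_rot: [[-0.247, 0.969, -0.006], [0.969, 0.247, 0.004], [0.006, -0.005, -1.0]]
ft_force: [0.0, 0.9, 0.4]
gripper_width: -0.004
grip_force: 0.0
t: 14.92
tcp_pos: [0.4868, -0.3356, 0.022]
eef_rot: [[-0.247, 0.969, -0.006], [0.969, 0.247, 0.004], [0.005, -0.005, -1.0]]
ft_force: [-2.1, -1.1, 0.6]
gripper_width: -0.004
grip_force: 0.9
```

```bash
for i in 1; do python3 -m jog '[[0,0.001,0,0,0,0],[0,0.002,0,0,0,0],[0,0.003,0,0,0,0],[0,0.003,0,0,0,0],[0,0.003,0,0,0,0]]'|sed -n '2p;4p'; done;  python3 -m jog '[[0,0.001,0,0,0,0],[0,0.002,0,0,0,0],[0,0.003,0,0,0,0],[0,0.003,0,0,0,0],[0,0.003,0,0,0,0]]'|sed -n '2p;4p'
```

```text
tcp_pos: [0.4884, -0.3351, 0.022]
ft_force: [-1.9, 0.3, 1.4]
tcp_pos: [0.4887, -0.335, 0.0219]
ft_force: [-8.5, -1.0, 3.5]
```

Force has risen and motion has stopped. One more small step for a moderate push.

```bash
python3 -m jog '[[0,0.001,0,0,0,0],[0,0.002,0,0,0,0],[0,0.002,0,0,0,0],[0,0.002,0,0,0,0],[0,0.002,0,0,0,0]]'|sed -n '2p;4p'; python3 -m jog '[[0,0,0,0,0,0],[0,0,0,0,0,0],[0,0,0,0,0,0],[0,0,0,0,0,0],[0,0,0,0,0,0]]'|sed -n '1,6p'
python3 - <<'E'
from h import *
c=snap("side","pics/side6.png")
cv2.imwrite("pics/c6.png",cv2.resize(c["frame"][205:300,290:420,::-1],None,fx=6,fy=6,interpolation=cv2.INTER_CUBIC))
E
```

```text
tcp_pos: [0.4888, -0.3349, 0.0219]
ft_force: [-12.2, -2.6, 6.3]
t: 17.42
tcp_pos: [0.4888, -0.3349, 0.0219]
eef_rot: [[-0.246, 0.969, -0.01], [0.969, 0.246, 0.003], [0.006, -0.009, -1.0]]
ft_force: [-12.1, -2.6, 6.7]
gripper_width: -0.001
grip_force: 6.1
```

View pics/c6.png

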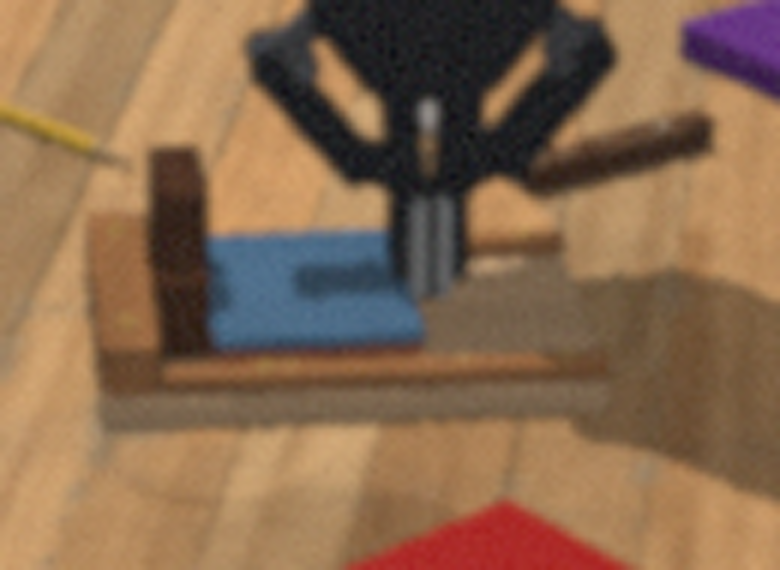

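The side crop shows the tile, spacer and fence closed up (tile/spacer edge at (208,300)) with a steady push of about 12 N. I'll check the spacer's sideways position in the side camera's own tray fit, then hand in.

```bash
python3 - <<'E'
from h import *
c=dict(np.load("pics/side6.png.npz"))
def tr(p,t): d=p[:2]-t[:2]; a=t[2]; return np.round([np.cos(a)*d[0]+np.sin(a)*d[1],-np.sin(a)*d[0]+np.cos(a)*d[1]],4)
t=np.array([.5152,-.3163,.2407]); F=lambda u,v:(u/6+290-.42,v/6+205-.42)
print("near foot corner",tr(px2w(c,*F(183,354),.012),t), "shoulder near z.04",tr(px2w(c,*F(180,275),.04),t),"top near/far z.072",tr(px2w(c,*F(182,182),.072),t),tr(px2w(c,*F(172,148),.072),t))
print("tile top near/far",tr(px2w(c,*F(208,348),.028),t),tr(px2w(c,*F(205,238),.028),t))
E
```

```text
near foot corner [0.0546 0.0145] shoulder near z.04 [0.0553 0.0112] top near/far z.072 [0.0542 0.0066] [ 0.0558 -0.0206]
tile top near/far [0.048  0.0412] [ 0.0433 -0.0409]
```

The rough readings put the spacer around y ≈ -10 mm, close to the limit, so I'll fit it properly before handing in.

```bash
python3 - <<'E'
from fit import *
def tr(p,t): d=p[:2]-t[:2]; a=t[2]; return np.round([np.cos(a)*d[0]+np.sin(a)*d[1],-np.sin(a)*d[0]+np.cos(a)*d[1]],4)
sp=[box(.018,.056,.012,.04),box(.018,.040,.04,.072)]
t=np.array([.5152,-.3163,.2407])
for n in("side4","side6"):
    c=dict(np.load(f"pics/{n}.png.npz"))
    for th in(130,150,170,190):
        m=mask(c,lambda h,f:f.sum(2)<th); m[:,345:]=0
        def cost(y,x):
            p=[*(t[:2]+[np.cos(t[2])*x-np.sin(t[2])*y,np.sin(t[2])*x+np.cos(t[2])*y]),t[2]]
            x0,y0,r=render(c,p,sp); return np.abs(r-m[y0:y0+r.shape[0],x0:x0+r.shape[1]]).sum()
        b=min((cost(y,x),y,x) for y in np.arange(-.024,.025,.001) for x in np.arange(.042,.062,.001)); print(n,th,np.round(b,3))
    # tile too
    m=mask(c,lambda h,f:(f[...,2]-f[...,0]>10))
    r=fit([c],[m],[.52,-.318,.25],tlparts(.012)); print("tile",tr(r.x,t),(r.x[2]-t[2]).round(3),round(r.fun))
f=dict(np.load("pics/side6.png.npz"))["frame"].astype(int).sum(2)
print("col 319",f[222:272,319]); print("col 321",f[222:272,321])
c=cams.capture("top"); cv2.imwrite("pics/c7.png",cv2.resize(c["frame"][205:305,290:390,::-1],None,fx=5,fy=5,interpolation=cv2.INTER_CUBIC))
E
```

```text
side4 130 [ 2.17047e+02 -1.40000e-02  5.10000e-02]
side4 150 [ 1.58569e+02 -1.40000e-02  5.00000e-02]
side4 170 [ 1.21867e+02 -1.00000e-02  5.00000e-02]
side4 190 [ 9.6024e+01 -1.0000e-02  4.9000e-02]
tile [ 0.0006 -0.0002] 0.022 35
side6 130 [ 2.58725e+02 -1.40000e-02  5.60000e-02]
side6 150 [2.13322e+02 2.30000e-02 5.70000e-02]
side6 170 [1.84529e+02 1.90000e-02 5.60000e-02]
side6 190 [1.52106e+02 5.00000e-03 5.50000e-02]
tile [0.0114 0.    ] 0.018 44
col 319 [450 468 484 484 482 484 453 327 200 168 185 181 173 181 178 152 141 107
 109 120 103 108 124  98 131 117 126 113 134 144 148  98 120 125 106 117
 109 112  92 107  96  95 166 242 316 301 255 221 249 300]
col 321 [479 492 491 469 464 472 422 315 195 166 161 171 178 169 175 161 147 118
 123 120 119 115 122 137 112 107 126 127 128 151 135 118 113 116 108 104
 108 111 128 112 107 105 180 250 310 306 253 208 254 314]
```

View pics/c7.png

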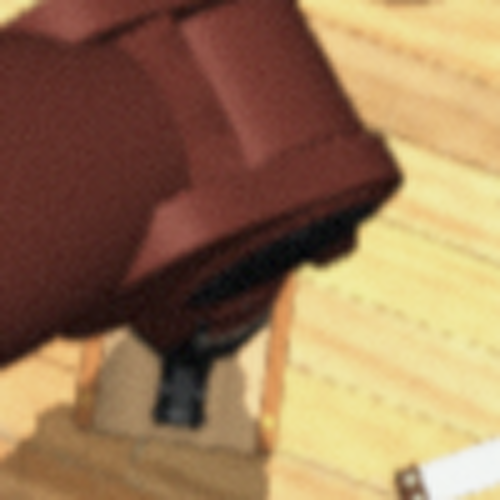

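```bash
python3 - <<'E'
from fit import *
c=dict(np.load("pics/side6.png.npz"));t=np.array([.5152,-.3163,.2407])
P=lambda x,y,z:w2px(c,W(t,[[x,y,z]])[0]).round(1)
for o in(-.016,-.012,-.008,-.004,0,.004): print(o,"topfar",P(.056,o-.02,.072),"topnear",P(.056,o+.02,.072),"shoulder",P(.056,o+.02,.04),P(.056,o+.028,.04),"foot",P(.056,o+.028,.012))
print("rail inner top",P(.05,.042,.02),"rail outer top",P(.05,.05,.02),P(.05,.052,.02),"fence top",P(.075,.052,.032),P(.075,-.052,.032))
E
```

```text
-0.016 topfar [317.7 226.1] topnear [318.9 234.4] shoulder [319.  248.8] [319.2 250.6] foot [319.3 263. ]
-0.012 topfar [317.8 226.9] topnear [319.  235.2] shoulder [319.1 249.7] [319.4 251.5] foot [319.4 264. ]
-0.008 topfar [317.9 227.7] topnear [319.2 236.1] shoulder [319.2 250.6] [319.5 252.4] foot [319.5 264.9]
-0.004 topfar [318.1 228.6] topnear [319.3 237. ] shoulder [319.4 251.5] [319.6 253.3] foot [319.7 265.8]
0 topfar [318.2 229.4] topnear [319.4 237.8] shoulder [319.5 252.4] [319.7 254.2] foot [319.8 266.8]
0.004 topfar [318.3 230.2] topnear [319.5 238.7] shoulder [319.6 253.3] [319.9 255.1] foot [319.9 267.7]
rail inner top [323.3 266.4] rail outer top [323.6 268.3] [323.6 268.8] fence top [310.8 263.8] [308.3 240.7]
```

The spacer's top edges (rows 229 and 238.5) and its shoulder (about row 252) put it about 3 mm from mid-tray, well inside the limit. The push is steady, so I'm handing in.

```bash
python3 -c "
from station import job,status
o=status.get_obs(); print(o['t'],o['ft_force'],o['tcp_pos']); print(job.close_job())"
```

```text
17.525 [-11.70689948  -3.17084449   6.40490839] [ 0.48882546 -0.33491153  0.02194331]
the job is handed in; nothing more can be done
None
```

I handed the job in at 17.5 s, with the verdict not reported: the spacer stands in the right-hand tray's wide gap about 3 mm from mid-tray, and the tile is held closed up against spacer and fence with about 12 N.

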